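Uncap the latch housing and set the sprung lock lever

ROBOT

A 7-joint arm with a two-finger parallel gripper is mounted at the origin on the work surface. World frame = base frame: x ahead of the robot, y to its left, z up, the work surface at z = 0. Lengths are in mm, angles in degrees, forces in N, time in s.
With the tool pointing down it reaches from about 425 to 875 mm from the base axis. Payload 8.4 kg.
Tool frame: the origin (TCP) lies on the centre line of the jaws, within the pads' length; the fingertips stand 17 mm ahead of it and the grasp point (between the pads) lies 2 mm behind it; z points along the fingers, y is the line along which they close (so a half turn about z gives the same grasp; the last joint's range is limited). The gripper opens to 85 mm and grips with 20 to 120 N. Pads are 22 mm wide; open, the fingers measure 114 mm over their backs; the gripper's body (76 mm by 85 mm) begins 54 mm behind the grasp point. The pads swing forward as they close: fully open they stand 13 mm farther back than shut.
Start: joints at [57.8, 19.091, 2.286, 83.961, -0.768, 76.965, -3.352], TCP at [290.17, -581.605, 210.908] pointing down, gripper open.
Joint ranges: [-147.57, 147.57], [-21.85, 119.76], [-74.77, 79.35], [14.55, 137.4], [-85.83, 265.84], [4.83, 119.75], [-152.11, 152.11]. Speed limits (degrees/s): [127.2, 127.2, 159.86, 159.86, 180, 180, 180].

INTERFACE

Orientations are given as a 3x3 rotation matrix whose columns are the frame's x, y, z axes.
In Python, from rig import ctrl gives the robot as it stands.
- The arm moves only by the shell command python3 nudge.py 'ROWS'. ROWS is a JSON list of rows, 1 to 12 of them, each of 5 numbers: dx, dy, dz in mm, then a turn about the tool's z in degrees, then the finger opening in mm; each row is the pose to reach, as a shift and turn from the pose commanded when the command began, along the tool's axes at that moment; what a row does not reach only later rows make up. A row lasts 1/10 s, in which the tool goes at most 50 mm and 8.59 degrees, less where a joint would pass 70% of its speed; a pose out of reach is approached as far as the arm can. The fingers move at their own pace and stop on an object; the grip force is fixed at half the most. Time passes only in rows, so rows that do not move let the fingers close. It prints the time, the measured TCP pose, the force, the opening and the grip force at its end. Input that does not fit is refused with a message, and nothing moves.
- ctrl.read_state(): the state, without advancing time (a new reading comes with each control period).
- ctrl.snapshot(name): name is "side" or "top" or "wrist"; returns a dict with "frame" (384x512x3 uint8, red, green, blue), "z_map" (384x512 float32, mm along the optical axis (not along the pixel's ray), 0 where there is no reading), "mtx" (3x3 intrinsics, pixels), "world_to_cam" (4x4, takes a point from world to camera coordinates). Camera axes: x right, y up, looking along -z (the intrinsics and any distortion apply to the point x, -y, -z); pixel columns grow to the right and rows downward; lengths in mm; the calibration is good to about 2 mm. A picture is of the moment at which its call begins.
- ctrl.hand_in(): hands the job in; it is judged then, once.
The state is a dict: "time_s": time; "joints": joint angles; "qvel": joint speeds; "joint_efforts": joint torques, N m; "tool_pos": TCP position; "eef_rot": TCP orientation; "contact_force": force on the tool from outside, world axes, zero at the start; "torque": the same for the moment, N m; "width": finger opening in mm; "grasp_force": force on a finger pad.
Only numpy, scipy, OpenCV 4.12 (cv2) and the standard library are available. Lean on these libraries where they do the work, as an engineer would, in place of code of your own. Each camera call takes 0.05 s, during which the arm holds its last target. There are 200 camera calls.

TASK

Take the dust cap off the latch housing that stands in the fixture and set it upright, open side down, into the round cap holder. Then wind the fixture's sprung lock lever round over the housing against its spring, feel for the notch in the green quadrant, push the lever fully down into it and let it come back under the lip, so that it stays locked down when you let go. Leave the housing in its nest and every other loose part where it is.

Things in the scene. Friction and masses are not known exactly. Their poses are not given: they have to be found in the camera images.
- cap: Loose black dust cap, about 30 g: a round cup, open side down, 34 mm across at the open foot and 32 mm at the closed top, 36 mm tall, bore about 23 mm. It stands loosely over the brass boss of the housing in the fixture and is in the lever's way there. Origin: centre of its open underside; z up.
- housing: Loose black zinc latch housing, 50 x 85 x 26 mm (x, y, z), 0.4 kg, lying between six short steel pins on the fixture's pale plate (plate top 12 mm above the bench). One end (+y) is forked; a brass boss, 18 mm across and 16 mm high, stands on its top face at x 0, y -24 mm, under the cap. Origin: centre of its underside.
- holder_in (a point): Centre of the inner floor of the cap holder, a fixed round steel dish: bore 46 mm, 68 mm across its foot, rim 10 mm above this floor, 16 mm above the bench. It stands left or right of the fixture; the square bin on the other side is not it.
- spindle (a point): Point on the lever's vertical turning axis (spindle) at the height of the unpressed lever rod's centre line, 69 mm above the bench; fixed. A green post, 40 mm across, stands below it, with a green rib behind it (to 62 mm above the bench).
- grip (a point): Centre of the upright black knob at the lever's end, 190 mm from the spindle axis: a cylinder 26 mm across, from 26 mm below to 20 mm above this point. The 10 mm round steel lever rod runs level from the spindle to the knob, its centre line 16 mm below this point.
- fixture: Fixed pale plate 260 x 290 x 12 mm with the lever. Origin: spindle axis at bench level; x to the back. In front stands the green quadrant, an arc rail 16 mm wide at 150 mm radius about the spindle, flat top 62 mm above the bench (2 mm below the unpressed rod), with one notch in its top. The rail runs from 0.55 rad before the notch to 0.25 rad after it, so it moves with the notch.
- wind (a joint): Turn of the lever about the spindle, rad: 0 at rest, grows counter-clockwise from above, stop at 1.75. A torsion spring turns it back: 0.23 Nm at 0, 0.45 Nm/rad more (about 4 N at the knob near the notch). The notch's mouth centre lies anywhere from 1.0 to 1.4 rad, differs every time and is not reported: lean the lever lightly down on the rail while winding, and it sinks in at the mouth.
- plunge (a joint): How far the whole lever is pressed straight down, m: 0 up, stop 0.024; a spring lifts it (3 to 6 N). On the rail it goes 0.002 down. The notch is J-shaped: mouth 18 mm along the rail, then under an 8 mm thick lip it runs 11 mm back towards rest. In the mouth press to about 0.023, let it turn back about 0.1 rad until it stops, let up: locked, it stays about 0.017 down under the lip.
- striker: Bystander: chromed door striker, U-shaped loop on a 42 x 75 mm plate, 43 mm tall. Origin: centre of its underside.
- housing2: Bystander: spare black latch housing on the bench, 50 x 85 x 26 mm with an 18 mm boss 16 mm high, without a cap. Origin: centre of its underside.
- roller: Bystander: nylon roller 26 mm across, 26 mm tall, standing on a rear corner of the fixture's plate. Origin: centre of its underside.
- bushing: Bystander: squat brass pivot bushing 32 mm across, 18 mm tall, on the other rear corner of the plate. Origin: centre of its underside.
- wrench: Bystander: wrench 170 mm long lying on the bench.
- driver: Bystander: screwdriver 190 mm long lying on the bench.

How it is judged (in metres and radians):
On the way, in this order (a step that is already met when the one before it is completed fails the run):
1. the cap sits upright in the holder, let go, with the lever still unwound (horizontal distance between cap and holder_in below 0.01 m and z of cap in the frame of holder_in between -0.004 and 0.004 m and angle between cap's own z axis and vertical below 0.12 rad and linear speed of cap below 0.03 m/s and contact force between the fingers and cap below 0.1 N and value of joint wind below 0.3 rad), for 0.2 s.
2. the lever is wound and pushed down into the notch (value of joint wind above 0.8 rad and value of joint plunge above 0.0145 m), for 0.2 s.
At the end, for the whole second after the job is handed in: The cap stands upright (within 0.12 rad) on the holder's floor, its axis within 10 mm of the holder's; the lever stays by itself, wound more than 0.8 rad and more than 14.5 mm down, that is under the lip of the notch; the housing is flat in its nest, within 8 mm of its start (all of step 2 and horizontal distance between cap and holder_in below 0.01 m and z of cap in the frame of holder_in between -0.004 and 0.004 m and angle between cap's own z axis and vertical below 0.12 rad and linear speed of cap below 0.03 m/s and velocity of joint wind between -0.05 and 0.05 rad/s and distance of housing from where it was at the start of the episode below 0.008 m and angle between housing's own z axis and vertical below 0.1 rad); the robot touches nothing.
It fails at once if a bystander (striker, spare housing, roller, bushing, wrench, screwdriver) is moved more than 30 mm (distance of any of striker, housing2, roller, bushing, wrench, driver from where it was at the start of the episode above 0.03 m).
It fails at once if the housing in the fixture is knocked more than 15 mm out of its nest (distance of housing from where it was at the start of the episode above 0.015 m).
It also fails if it takes over 72 s, if anything falls off the work surface, if the arm or the gripper's body presses on something with over 40 N, if the wrist force passes 120 N, or if a joint passes its speed limit or range.

## Working session

There is one attempt and no reset: what is moved stays moved. The work goes in short steps, Python scripts to look and compute and a shell command to move; the robot and the scene stay as the last step left them, time stands still between calls to the robot, and variables do not carry over. Pictures are saved under pics/ and viewed, at most 10 in all, crops included, and the job is handed in when it is done.

```bash
ls; mkdir -p pics
cat > h.py <<'E'
import numpy as np, cv2
from rig import ctrl
def save(n,f):
    s=ctrl.snapshot(n); cv2.imwrite(f,s["frame"][:,:,::-1]); np.savez(f[:-4]+'.npz',**s); return s
def pts(s):
    z=s["z_map"].astype(float); K=s["mtx"]; h,w=z.shape
    u,v=np.meshgrid(np.arange(w),np.arange(h))
    p=np.stack([(u-K[0,2])/K[0,0]*z,-(v-K[1,2])/K[1,1]*z,-z,np.ones_like(z)],-1)
    P=p@np.linalg.inv(s["world_to_cam"]).T
    P=P[...,:3]; P[z==0]=np.nan; return P
E
python3 - <<'E'
from h import *
for n in("top","side"):
    s=save(n,f"pics/{n}0.png"); print(n,s["mtx"].tolist(),s["world_to_cam"].round(3).tolist(),[k for k in s], (s["z_map"]==0).mean())
a=cv2.imread("pics/top0.png");b=cv2.imread("pics/side0.png")
st=ctrl.read_state(); print({k:np.round(v,3).tolist() for k,v in st.items()})
E
```

```text
nudge.py
pics
rig.py
top [[348.3545023024118, 0.0, 260.27230915999155], [0.0, 348.3545023024118, 193.94856608166876], [0.0, 0.0, 1.0]] [[-0.012, -1.0, -0.006, 17.099], [0.99, -0.013, 0.139, -536.879], [-0.139, -0.005, 0.99, -932.877], [0.0, 0.0, 0.0, 1.0]] ['frame', 'z_map', 'mtx', 'world_to_cam'] 0.0038655598958333335
side [[440.16294970529356, 0.0, 252.12295298495246], [0.0, 440.16294970529356, 190.24676617439204], [0.0, 0.0, 1.0]] [[-0.826, -0.563, 0.001, 454.853], [0.404, -0.59, 0.699, -279.445], [-0.393, 0.578, 0.715, -1059.724], [0.0, 0.0, 0.0, 1.0]] ['frame', 'z_map', 'mtx', 'world_to_cam'] 0.004160563151041667
{'time_s': 0.1, 'joints': [57.801, 19.128, 2.283, 84.007, -0.769, 76.966, -3.353], 'qvel': [-0.032, -0.083, -0.026, -0.143, -0.048, -0.001, -0.013], 'joint_efforts': [0.006, -66.001, 1.372, -40.647, 0.017, 0.009, -0.0], 'tool_pos': [289.976, -581.218, 210.098], 'eef_rot': [[0.895, 0.446, -0.001], [0.446, -0.895, 0.001], [-0.0, -0.002, -1.0]], 'contact_force': [-0.562, -0.691, -0.303], 'torque': [-0.005, -0.073, -0.019], 'grasp_force': 0.0, 'width': 85.25}
```

View pics/top0.png

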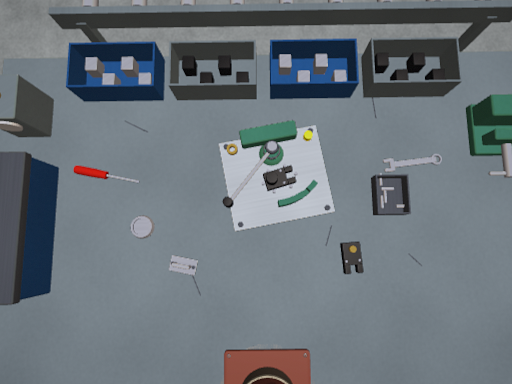

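View pics/side0.png

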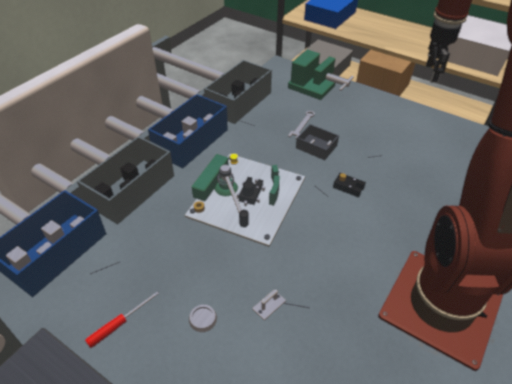

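The top view shows the fixture with its spindle at about (271,149), the knob at (228,201), the cap on the housing at about (272,178), the rail from (279,204) to (316,183), and the round dish at (142,227). The side view agrees: knob (244,218), dish (203,317), cap about (250,188). Next I measure these from depth in both views.

```bash
cat > m.py <<'E'
from h import *
import sys
R={}
for n,rois in (("top",dict(cap=(255,160,300,195),knob=(220,193,238,211),dish=(128,213,156,241),sp=(258,136,284,166),rail=(274,176,320,210))),
               ("side",dict(cap=(230,170,268,210),knob=(235,205,255,230),dish=(186,300,220,334),sp=(214,160,240,195),rail=(265,160,285,205)))):
    s=np.load(f"pics/{n}0.npz"); P=pts(s); f=s["frame"]
    for k,(a,b,c,d) in rois.items():
        q=P[b:d,a:c].reshape(-1,3); col=f[b:d,a:c].reshape(-1,3).astype(int)
        z=q[:,2]
        if k=="cap": m=(z>60)&(z<85)&(col.sum(1)<150)
        elif k=="knob": m=(z>80)&(z<125)
        elif k=="dish": m=(z>11)&(z<30)
        elif k=="sp": m=(z>64)
        else: m=(z>50)&(z<70)&(col[:,1]>col[:,0]+20)
        q=q[m]; print(n,k,m.sum(),"med",np.median(q,0).round(1),"mid",((np.nanmin(q,0)+np.nanmax(q,0))/2).round(1),"min",q.min(0).round(1),"max",q.max(0).round(1))
E
python3 m.py
python3 - <<'E'
from h import *
s=np.load("pics/top0.npz");f=s["frame"][125:225,210:340,::-1]
t=np.load("pics/side0.npz");g=t["frame"][150:250,180:310,::-1]
cv2.imwrite("pics/crop0.png",np.vstack([cv2.resize(x,(390,300),interpolation=2) for x in(f,g)]))
E
```

```text
top cap 15 med [568.4 -19.5  66.9] mid [578.6 -20.8  68. ] min [563.3 -35.6  60.4] max [593.9  -5.9  75.6]
top knob 87 med [510.3  96.  104.5] mid [511.4  95.2  96. ] min [499.2  83.4  82.7] max [523.6 106.9 109.4]
top dish 157 med [450.8 345.4  16.1] mid [453.6 347.   16. ] min [422.6 317.6  11. ] max [484.7 376.5  20.9]
top sp 212 med [652.5 -15.   87.5] mid [653.2 -12.1  81.3] min [611.1 -39.6  64. ] max [695.2  15.3  98.5]
top rail 213 med [523.9 -86.5  62.3] mid [536.8 -90.9  59.2] min [ 503.4 -144.1   50.8] max [570.1 -37.7  67.7]
side cap 30 med [567.9  -6.5  67.6] mid [571.1 -11.1  69.2] min [560.  -19.5  60.1] max [582.2  -2.7  78.4]
side knob 117 med [506.2 103.4 102.1] mid [509.5  99.2  95.1] min [496.4  86.3  80.4] max [522.5 112.  109.8]
side dish 234 med [447.9 354.6  16.1] mid [450.9 350.5  15.9] min [420.2 320.4  11. ] max [481.5 380.7  20.8]
side sp 226 med [649.9 -10.5  78.6] mid [653.7 -18.5  81.1] min [585.7 -74.4  64. ] max [721.7  37.4  98.2]
side rail 137 med [524.7 -83.6  63.1] mid [534.8 -89.6  59.4] min [ 501.2 -144.2   50.9] max [568.5 -35.   67.9]
```

View pics/crop0.png

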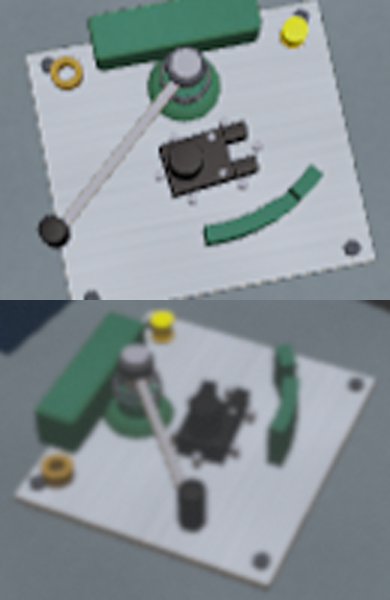

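The enlarged crops show the round cap top at top-view pixel (272.3,177.5) and side-view (249,183). The notch is visible as a dark gap in the rail at top-view (307.7,189). I triangulate these points.

```bash
cat >> h.py <<'E'
def tri(views):  # [(snap,(u,v))]
    A=[];b=[]
    for s,(u,v) in views:
        K=s["mtx"];T=np.linalg.inv(s["world_to_cam"]); d=T[:3,:3]@np.array([(u-K[0,2])/K[0,0],-(v-K[1,2])/K[1,1],-1]); d/=np.linalg.norm(d)
        M=np.eye(3)-np.outer(d,d); A.append(M); b.append(M@T[:3,3])
    x=np.linalg.lstsq(np.vstack(A),np.hstack(b),rcond=None)[0]
    return x,[np.linalg.norm(M@x-c) for M,c in zip(A,b)]
def onz(s,uv,z):
    K=s["mtx"];T=np.linalg.inv(s["world_to_cam"]); d=T[:3,:3]@np.array([(uv[0]-K[0,2])/K[0,0],-(uv[1]-K[1,2])/K[1,1],-1]); o=T[:3,3]
    return o+d*(z-o[2])/d[2]
E
python3 - <<'E'
from h import *
t=np.load("pics/top0.npz");s=np.load("pics/side0.npz")
for n,a,b,z in(("cap",(272.3,177.5),(248.7,184),74),("sp",(271.8,147),(224.8,169),90),("knob",(227.8,201.5),(243.7,213),105),("dish",(142,227),(203,316.5),16),("notch",(307.7,189),(276,167.5),62)):
    x,e=tri([(t,a),(s,b)]); print(n,x.round(1),np.round(e,1),"top@z",onz(t,a,z).round(1),"side@z",onz(s,b,z).round(1), "depth",pts(t)[int(a[1]+.5),int(a[0]+.5)].round(1))
E
```

```text
cap [577.1 -22.7  72.6] [0.6 0.6] top@z [576.3 -22.9  74. ] side@z [576.9 -21.4  74. ] depth [574.8 -22.   74.5]
sp [658.7 -21.8  88.1] [1.8 1.8] top@z [656.5 -22.5  90. ] side@z [659.2 -19.7  90. ] depth [655.7 -22.9  92.7]
knob [510.6  95.  101.1] [1.3 1.3] top@z [509.   94.1 105. ] side@z [509.8  98.2 105. ] depth [507.7  93.5 105.3]
dish [451.7 347.3   9.6] [1. 1.] top@z [450.5 344.6  16. ] side@z [450.  350.1  16. ] depth [450.9 347.3   8. ]
notch [ 543.6 -115.5   82.8] [1.4 1.4] top@z [ 545.5 -118.9   62. ] side@z [ 556.2 -134.6   62. ] depth [ 547.5 -121.5   48.7]
```

```bash
cat >> h.py <<'E'
def go(p,yaw=None):  # print tool-axis shift and tool-z turn to bring TCP to p with y axis along yaw (deg, mod 180)
    st=ctrl.read_state(); R=np.array(st["eef_rot"]); d=R.T@(np.array(p,float)-st["tool_pos"])
    y=np.degrees(np.arctan2(R[1,1],R[0,1])); t=0 if yaw is None else (y-yaw+90)%180-90
    print("shift",d.round(1),"turn",round(t,1),"len",np.linalg.norm(d).round(),"yaw",y.round(1),"t",st["time_s"])
E
python3 nudge.py '[[507, -372, 0, -25, 60], [507, -372, 0, -25, 60], [507, -372, 0, -25, 60], [507, -372, 0, -25, 60], [507, -372, 0, -25, 60], [507, -372, 0, -25, 60], [507, -372, 0, -25, 60], [507, -372, 0, -25, 60], [507, -372, 0, -25, 60], [507, -372, 0, -25, 60], [507, -372, 0, -25, 60], [507, -372, 0, -25, 60]]'
python3 -c "
from h import *
go((577,-22,140),-38.4)"
```

```text
time_s: 1.3
tool_pos: [565.0, -46.2, 210.8]
eef_rot: [[0.623, 0.783, -0.0], [0.783, -0.623, -0.0], [-0.0, -0.0, -1.0]]
contact_force: [0.7, -0.9, -0.1]
width: 59.9
grasp_force: 0.0
shift [26.5 -5.7 70.8] turn -0.1 len 76.0 yaw -38.5 t 1.3
```

```bash
python3 nudge.py '[[26, -6, 10, 0, 60], [26, -6, 10, 0, 60], [26, -6, 10, 0, 60]]'
python3 -c "
from h import *
go((577,-22,60),-38.4)
s=save('wrist','pics/w1.png'); print(s['world_to_cam'].round(2).tolist())"
```

```text
time_s: 1.6
tool_pos: [575.7, -23.8, 200.2]
eef_rot: [[0.621, 0.783, -0.002], [0.783, -0.621, -0.0], [-0.001, -0.001, -1.0]]
contact_force: [-0.4, -0.8, -0.8]
width: 59.9
grasp_force: 0.0
shift [2.400e+00 1.000e-01 1.402e+02] turn -0.0 len 140.0 yaw -38.4 t 1.6
[[0.78, -0.62, -0.0, -465.36], [0.6, 0.76, -0.27, -295.14], [0.17, 0.21, 0.96, -458.14], [0.0, 0.0, 0.0, 1.0]]
```

View pics/w1.png

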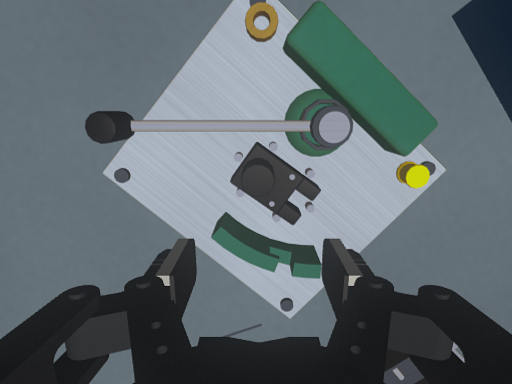

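The wrist view shows the cap's top centre at about (259,175), the spindle's top at (334,126), the rod running level at row 126 and the notch mouth at about (283,256) on the rail.

Run:
```python
from h import *
s=np.load("pics/w1.npz");P=pts(s)
for n,uv,z in(("cap",(259,175),74),("sp",(334,126),95),("knob",(101,127),105),("notch",(283,254),62),("notchR",(291,259),62),("notchL",(276,250),62)):
    print(n,onz(s,uv,z).round(1),P[uv[1],uv[0]].round(1))
f=s["frame"].astype(int).sum(2); z=P[...,2]
m=(z>70)&(z<78)&(f<200); m[:150]=0;m[210:]=0;m[:,:220]=0;m[:,300:]=0
q=P[m]; print("cap",len(q),q.mean(0),q.min(0),q.max(0))
m=(z>80)&(z<120)&(f<250); m[170:]=0;m[:,160:]=0; m[:90]=0
q=P[m&(z>100)]; print("knob",len(q),np.median(q,0),q.min(0),q.max(0))
m=(z>88)&(z<110); m[170:]=0;m[:,:290]=0; m[:,370:]=0;q=P[m]; print("sp",len(q),np.median(q,0),q.min(0),q.max(0))
m=(z>64)&(z<80);m[:,:140]=0;m[:,300:]=0;m[140:]=0;q=P[m];a=np.polyfit(q[:,0],q[:,1],1);print("rod",len(q),np.median(q,0),a,np.degrees(np.arctan(a[0])))
```

```text
cap [581.3 -16.5  74. ] [581.3 -16.5  74.3]
sp [658.  -19.4  95. ] [658.2 -19.6  93.9]
knob [510.6  97.  105. ] [511.   96.7 105.8]
notch [547.5 -99.1  62. ] [ 541.4 -110.4   35.6]
notchR [ 550.6 -108.8   62. ] [ 546.5 -117.4   43.4]
notchL [544.6 -91.1  62. ] [ 538.6 -100.9   37.3]
cap 771 [575.65374049 -19.45119062  73.64663575] [561.28097637 -35.08551416  70.03707679] [592.40682804  -3.48159364  75.88337483]
knob 828 [510.39857675  97.29390046 104.39240097] [497.07687244  85.17302346 100.00230408] [522.17817204 109.74179449 106.77205436]
sp 817 [657.65060366 -19.74728396  92.62726144] [641.25273683 -32.96865437  88.00599552] [672.43778111  -4.40071554  94.80651428]
rod 1879 [582.14562565  39.96792126  72.71938496] [ -0.78995672 499.86632169] -38.30720876099934
```

```bash
python3 nudge.py '[[3.5, -2, 50, 0, 55], [3.5, -2, 100, 0, 55], [3.5, -2, 130, 0, 55], [3.5, -2, 138, 0, 55], [3.5, -2, 138, 0, 55], [3.5, -2, 138, 0, 25], [3.5, -2, 138, 0, 25], [3.5, -2, 138, 0, 25], [3.5, -2, 138, 0, 25], [3.5, -2, 138, 0, 25]]'
```

```text
time_s: 2.65
tool_pos: [576.9, -20.0, 63.4]
eef_rot: [[0.622, 0.783, 0.001], [0.783, -0.622, -0.0], [0.0, 0.001, -1.0]]
contact_force: [-1.1, -0.2, -0.9]
width: 24.4
grasp_force: 0.0
```

```bash
python3 -c "
from h import *
s=save('wrist','pics/w2.png');print(ctrl.read_state()['width'],ctrl.read_state()['grasp_force'])
s=save('side','pics/s2.png');t=save('top','pics/t2.png')
f=[cv2.resize(s['frame'][130:250,170:330,::-1],(400,300)),cv2.resize(t['frame'][125:225,200:333,::-1],(400,300))]
cv2.imwrite('pics/c2.png',np.vstack([np.hstack(f),np.hstack([cv2.imread('pics/w2.png')[150:384:1,56:456],np.zeros((234,400,3),np.uint8)])]))
"
```

```text
24.76582322892374 0.0
```

View pics/c2.png

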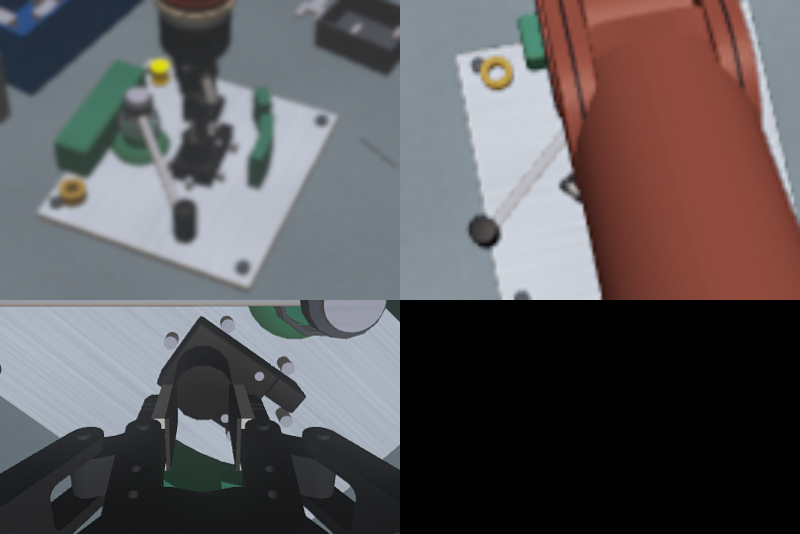

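The wrist crop shows the cap's top (at about (259,240) full-frame) still up-image of the closed pads, so I may have missed it. I measure its position again.

Run:
```python
from h import *
s=np.load("pics/w2.npz");P=pts(s)
for uv in [(259,240),(259,225),(259,255),(245,240),(272,240),(259,262),(259,212),(221,260),(294,260),(225,300),(290,300)]: print(uv,P[uv[1],uv[0]].round(1))
p=np.array([576.9,-20,63.4,1]);c=s["world_to_cam"]@p;K=s["mtx"];print("tcp px",K[0,0]*c[0]/-c[2]+K[0,2],K[1,1]*-c[1]/-c[2]+K[1,2],c)
q=P[205:275,235:285].reshape(-1,3);m=(abs(q[:,2]-74)<3);print(m.sum(),q[m].mean(0),q[m].min(0),q[m].max(0))
m=(abs(q[:,2]-95)<15);print(m.sum(),q[m].mean(0) if m.any() else '')
```

```text
(259, 240) [578.4 -17.9  74. ]
(259, 225) [583.5 -11.5  73.9]
(259, 255) [573.1 -24.6  73.9]
(245, 240) [572.7 -13.5  73.8]
(272, 240) [583.4 -22.5  73. ]
(259, 262) [570.5 -27.9  73.6]
(259, 212) [586.8  -7.3  69.1]
(221, 260) [571.8  -2.2 113.2]
(294, 260) [594.3 -19.6 114.1]
(225, 300) [565.4 -13.5 120.7]
(290, 300) [582.8 -32.2 115. ]
tcp px 259.1972797889701 236.71042824941003 [   0.30996096  -21.7496951  -174.54602992    1.        ]
2453 [577.77024139 -18.7241483   73.69715697] [561.46568145 -34.83886121  71.00555094] [592.60527789  -3.35198537  75.6080949 ]
21 [583.02532769 -31.74964499  85.11473293]
```

Run:
```python
from h import *
np.set_printoptions(linewidth=200)
s=np.load("pics/w2.npz");P=pts(s);print(s["mtx"][0,0], np.linalg.inv(s["world_to_cam"])[:3,3])
R=np.array([[.622,.783,0],[.783,-.622,0],[0,0,-1]]);Q=(P-[576.9,-20,63.4])@R
for r in range(200,345,12): print(r,*[ (c,*Q[r,c].round().astype(int).tolist()) for c in (206,214,222,228,234,240,288,294)])
cv2.imwrite("pics/w2c.png",cv2.resize(s["frame"][180:360,160:360,::-1],(640,576),interpolation=2))
```

```text
316.58981148754725 [618.32190077  32.72297387 226.01603868]
200 (206, 6, -37, 51) (214, 6, -32, 52) (222, 6, -26, 53) (228, 7, -22, 51) (234, 12, -16, 33) (240, 14, -12, 26) (288, 14, 18, 26) (294, 14, 22, 26)
212 (206, -3, -38, 53) (214, -3, -32, 53) (222, -3, -26, 52) (228, 6, -20, 26) (234, 9, -15, 17) (240, 13, -11, 3) (288, 6, 18, 26) (294, 6, 22, 26)
224 (206, -11, -38, 51) (214, -12, -32, 52) (222, -2, -23, 25) (228, -2, -20, 25) (234, 9, -13, -6) (240, 11, -10, -10) (288, -2, 18, 26) (294, -2, 22, 26)
236 (206, -21, -38, 51) (214, -21, -33, 51) (222, 11, -17, -26) (228, 11, -14, -27) (234, 4, -13, -10) (240, 5, -10, -11) (288, 12, 13, -27) (294, 11, 16, -27)
248 (206, 7, -24, -30) (214, 11, -19, -40) (222, 11, -16, -40) (228, 12, -13, -40) (234, -2, -13, -10) (240, -2, -10, -11) (288, 11, 12, -39) (294, 11, 15, -40)
260 (206, 7, -22, -43) (214, 11, -18, -51) (222, 11, -15, -51) (228, 8, -13, -44) (234, -40, -19, 51) (240, -9, -10, -11) (288, 6, 12, -40) (294, 11, 13, -51)
272 (206, 14, -18, -66) (214, 12, -16, -62) (222, 10, -14, -58) (228, 3, -13, -45) (234, -50, -19, 52) (2
[... 320 characters left out ...]
40, -69, -14, 49) (288, -8, 12, -45) (294, -1, 13, -57)
308 (206, 17, -14, -90) (214, 17, -12, -90) (222, -5, -14, -59) (228, -64, -21, 27) (234, -67, -18, 32) (240, -70, -14, 36) (288, -81, 23, 52) (294, -5, 13, -58)
320 (206, 17, -13, -95) (214, 17, -11, -95) (222, -11, -14, -58) (228, -64, -20, 14) (234, -67, -17, 19) (240, -70, -13, 23) (288, -85, 22, 43) (294, -11, 13, -58)
332 (206, 18, -13, -100) (214, 17, -11, -100) (222, -62, -22, 1) (228, -65, -19, 4) (234, -67, -16, 7) (240, -70, -12, 11) (288, -85, 21, 29) (294, -87, 25, 32)
344 (206, 17, -12, -104) (214, 17, -10, -104) (222, 12, -9, -97) (228, 10, -8, -95) (234, 10, -7, -95) (240, 11, -5, -96) (288, 10, 7, -95) (294, 10, 9, -96)
```

View pics/w2c.png

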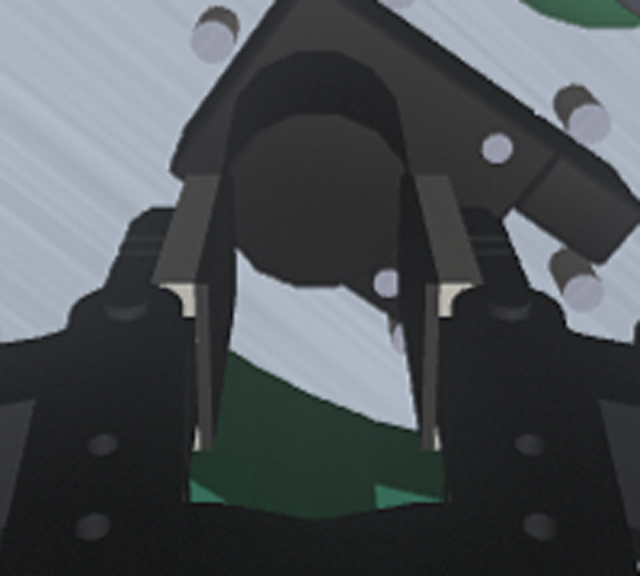

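The depth image puts the fingertips about 24 mm behind the reported TCP instead of 17 mm ahead. The gripper body shows the same ~40 mm offset along tool z, and the lateral centring is fine. The fingers simply closed above the cap, so nothing has moved. I reopen, go 37 mm deeper and use the measured tip offset from here on.

```bash
python3 nudge.py '[[1, 0, 0, 0, 55], [1, 0, 0, 0, 55], [1, 0, 0, 0, 55], [1, 0, 20, 0, 55], [1, 0, 32, 0, 55], [1, 0, 37, 0, 55], [1, 0, 37, 0, 55], [1, 0, 37, 0, 25], [1, 0, 37, 0, 25], [1, 0, 37, 0, 25], [1, 0, 37, 0, 25], [1, 0, 37, 0, 25]]'
```

```text
time_s: 4.0
tool_pos: [578.0, -19.1, 26.9]
eef_rot: [[0.622, 0.783, 0.001], [0.783, -0.622, -0.0], [0.001, 0.001, -1.0]]
contact_force: [-2.0, 0.5, 6.3]
width: 31.5
grasp_force: 59.7
```

```bash
python3 nudge.py '[[0, 0, -30, 0, 25], [0, 0, -70, 0, 25], [0, 0, -110, 0, 25], [0, 0, -110, 0, 25]]'
python3 -c "
from h import *
go((452,348,135)); go((452,348,-2))"
```

```text
time_s: 4.4
tool_pos: [580.7, -18.9, 142.0]
eef_rot: [[0.622, 0.783, 0.009], [0.783, -0.622, -0.001], [0.005, 0.008, -1.0]]
contact_force: [0.1, 1.3, -0.2]
width: 31.4
grasp_force: 59.6
shift [ 207.1 -329.1    5.6] turn 0 len 389.0 yaw -38.5 t 4.4
shift [ 206.4 -330.1  142.6] turn 0 len 415.0 yaw -38.5 t 4.4
```

```bash
python3 nudge.py '[[207, -330, 0, 0, 25], [207, -330, 0, 0, 25], [207, -330, 0, 0, 25], [207, -330, 0, 0, 25], [207, -330, 0, 0, 25], [207, -330, 0, 0, 25], [207, -330, 0, 0, 25], [207, -330, 0, 0, 25], [207, -330, 0, 0, 25], [207, -330, 0, 0, 25], [207, -330, 0, 0, 25], [207, -330, 0, 0, 25]]'
python3 - <<'E'
from h import *
go((452,348,-2))
s=save('wrist','pics/w3.png');P=pts(s);z=P[...,2]
c=s["world_to_cam"]@np.array([452,348,16,1.]);K=s["mtx"];u,v=K[0,0]*c[0]/-c[2]+K[0,2],K[1,1]*c[1]/c[2]+K[1,2];print(u,v)
m=(z>13)&(z<19)&(np.hypot(P[...,0]-452,P[...,1]-348)<60);q=P[m];
A=np.c_[2*q[:,:2],np.ones(len(q))]
print(len(q),q.min(0),q.max(0))
E
```

```text
time_s: 5.6
tool_pos: [448.7, 346.7, 135.7]
eef_rot: [[0.624, 0.781, 0.0], [0.781, -0.624, -0.001], [-0.0, 0.0, -1.0]]
contact_force: [-0.2, -0.1, -0.6]
width: 31.3
grasp_force: 59.6
shift [  3.2   1.7 137.7] turn 0 len 138.0 yaw -38.6 t 5.6
260.85914928035817 183.0257771971777
1348 [420.93325412 320.07126768  13.03666261] [481.42848396 380.6192766   18.70194371]
```

View pics/w3.png

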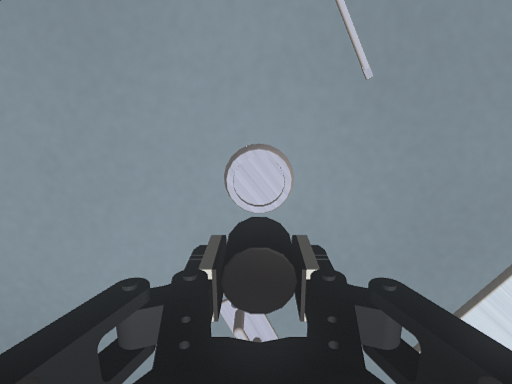

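The cap hangs upright in the pads at about (258,280), and the dish centre is at about (258.5,180), which is (451,350) in the world. Lowering.

```bash
python3 nudge.py '[[3.6, 0, 50, 0, 25], [3.6, 0, 95, 0, 25], [3.6, 0, 120, 0, 25], [3.6, 0, 130, 0, 25], [3.6, 0, 134, 0, 25], [3.6, 0, 134, 0, 25], [3.6, 0, 134, 0, 25]]'
```

```text
time_s: 6.35
tool_pos: [451.0, 351.7, 3.5]
eef_rot: [[0.623, 0.783, 0.002], [0.783, -0.623, 0.001], [0.002, 0.001, -1.0]]
contact_force: [0.2, -0.3, -0.3]
width: 31.5
grasp_force: 59.6
```

```bash
python3 nudge.py '[[-1.2, 1, 4, 0, 25], [-1.2, 1, 7, 0, 25], [-1.2, 1, 8, 0, 25], [-1.2, 1, 8, 0, 25], [-1.2, 1, 8, 0, 25]]'
```

```text
time_s: 6.85
tool_pos: [450.6, 349.4, -5.1]
eef_rot: [[0.623, 0.783, 0.001], [0.783, -0.623, -0.0], [0.001, 0.001, -1.0]]
contact_force: [-2.0, -3.5, 9.6]
width: 31.1
grasp_force: 60.7
```

```bash
python3 nudge.py '[[0, 0, -1, 0, 45], [0, 0, -1, 0, 50], [0, 0, -1, 0, 50], [0, 0, -1, 0, 50], [0, 0, -30, 0, 50], [0, 0, -80, 0, 50], [0, 0, -130, 0, 50], [0, 0, -135, 0, 50], [0, 0, -135, 0, 50]]'
python3 - <<'E'
from h import *
s=save('wrist','pics/w4.png');P=pts(s);z=P[...,2]
d=np.hypot(P[...,0]-451,P[...,1]-350)
m=(z>37)&(z<46)&(d<40);q=P[m];print(len(q),q.mean(0),q.min(0),q.max(0),"z plane",np.linalg.lstsq(np.c_[q[:,:2]-q[:,:2].mean(0),np.ones(len(q))],q[:,2],rcond=None)[0])
yaw=51.6
go((510,97,135),51.6)
E
```

```text
time_s: 7.75
tool_pos: [451.0, 350.1, 130.6]
eef_rot: [[0.622, 0.783, 0.003], [0.783, -0.622, 0.002], [0.003, 0.001, -1.0]]
contact_force: [-0.2, 1.0, -0.2]
width: 50.3
grasp_force: 0.0
1117 [450.22487699 349.78651834  41.67755663] [434.42790228 333.79923194  37.45203482] [465.39329065 365.04010138  44.24687578] z plane [-8.76313786e-03 -1.53748144e-02  4.16775566e+01]
shift [-160.2  203.9   -6.1] turn 89.9 len 259.0 yaw -38.5 t 7.8
```

View pics/w4.png

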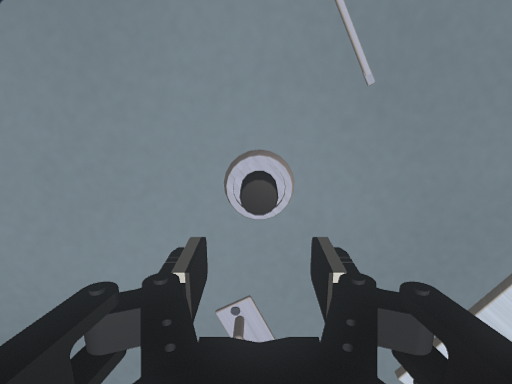

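The cap stands in the dish, concentric at pixel (259,190) with its top at z 41.7, so it's on the floor and let go. Next, the knob.

```bash
python3 nudge.py '[[-160, 204, 0, 8, 50], [-160, 204, 0, 16, 50], [-160, 204, 0, 24, 50], [-160, 204, 0, 32, 50], [-160, 204, 0, 40, 50], [-160, 204, 0, 48, 50], [-160, 204, 0, 56, 50], [-160, 204, 0, 64, 50], [-160, 204, 0, 72, 50], [-160, 204, 0, 80, 50], [-160, 204, 0, 88, 50], [-160, 204, 0, 90, 50]]'
python3 - <<'E'
from h import *
go((510,97,49),51.6); print(ctrl.read_state()["joints"].round(0))
s=save('wrist','pics/w5.png');P=pts(s);z=P[...,2]
d=np.hypot(P[...,0]-510,P[...,1]-97)
m=(z>100)&(z<110)&(d<30);q=P[m];print(len(q),np.median(q,0),q.min(0),q.max(0))
E
```

```text
time_s: 9.0
tool_pos: [508.9, 96.8, 126.7]
eef_rot: [[0.779, -0.627, -0.004], [-0.627, -0.779, -0.001], [-0.002, 0.003, -1.0]]
contact_force: [0.6, -0.1, 0.8]
width: 49.8
grasp_force: 0.0
shift [ 0.9 -1.1 77.7] turn -0.4 len 78.0 yaw -128.8 t 9.0
[   5.    9.  -22.  107.    4.   65. -148.]
1253 [510.19634395  97.31120405 104.46326517] [496.52553505  85.39706211 100.04792816] [521.86336218 111.16397876 106.61418642]
```

```bash
python3 nudge.py '[[1, -1, 40, 0, 50], [1, -1, 65, 0, 50], [1, -1, 77, 0, 50], [1, -1, 77, 0, 50], [1, -1, 77, 0, 15], [1, -1, 77, 0, 15], [1, -1, 77, 0, 15], [1, -1, 77, 0, 15], [1, -1, 77, 0, 15]]'
python3 - <<'E'
from h import *
st=ctrl.read_state(); p=st["tool_pos"]; R=np.array(st["eef_rot"]); c=np.array([657.5,-20.])
v=p[:2]-c; r=np.hypot(*v); print(r,np.degrees(np.arctan2(v[1],v[0])))
for th in (5,10,15,20,30,40,50,60,65,70,75,78,80,82,85,88):
    a=np.radians(th); M=np.array([[np.cos(a),-np.sin(a)],[np.sin(a),np.cos(a)]]); q=c+M@v*190/190
    print(th,(R.T@np.r_[q-p[:2],0]).round(1))
E
```

```text
time_s: 9.95
tool_pos: [511.6, 97.1, 52.3]
eef_rot: [[0.783, -0.623, 0.0], [-0.623, -0.783, -0.0], [0.0, 0.0, -1.0]]
contact_force: [-3.1, -3.2, 1.6]
width: 24.2
grasp_force: 58.7
187.0814303553672 141.24981607893795
5 [ 0.6 16.3  0. ]
10 [ 2.7 32.5  0. ]
15 [ 6.2 48.4  0. ]
20 [11. 64.  0.]
30 [24.7 93.6  0. ]
40 [ 43.2 120.4   0. ]
50 [ 66.2 143.6   0. ]
60 [9.280e+01 1.624e+02 1.000e-01]
65 [1.073e+02 1.700e+02 1.000e-01]
70 [1.223e+02 1.763e+02 1.000e-01]
75 [1.379e+02 1.813e+02 1.000e-01]
78 [1.474e+02 1.836e+02 1.000e-01]
80 [1.538e+02 1.849e+02 1.000e-01]
82 [1.602e+02 1.860e+02 1.000e-01]
85 [1.700e+02 1.871e+02 1.000e-01]
88 [1.797e+02 1.878e+02 1.000e-01]
```

```bash
python3 nudge.py '[[0.5, 13, 0, -4, 15], [2, 26, 0, -8, 15], [7, 51.5, 0, -16, 15], [16, 76, 0, -24, 15], [28, 99, 0, -32, 15], [43.5, 120, 0, -40, 15], [62, 139, 0, -48, 15], [72, 147.5, 0, -52, 15], [72, 147.5, 0, -52, 15]]'
cat >> h.py <<'E'
def lev(c=(657.5,-20.),th0=141.25):
    st=ctrl.read_state(); p=st["tool_pos"]; v=p[:2]-np.array(c); th=np.degrees(np.arctan2(v[1],v[0]))%360
    R=np.array(st["eef_rot"]); print("r",np.hypot(*v).round(1),"wind deg",(th-th0).round(2),"rad",np.radians(th-th0).round(3),"z",p[2].round(1),"yaw rel",(np.degrees(np.arctan2(R[1,1],R[0,1]))+128.5).round(1),"F",np.round(st["contact_force"],1),"w",round(st["width"],1),"t",st["time_s"])
    u=v/np.hypot(*v); print("rad unit in tool",(R.T@np.r_[u,0]).round(3),"tang",(R.T@np.r_[-u[1],u[0],0]).round(3))
E
python3 -c "
from h import *
lev()"
```

```text
time_s: 10.85
tool_pos: [475.5, -64.3, 51.9]
eef_rot: [[0.972, 0.234, -0.001], [0.234, -0.972, 0.0], [-0.001, -0.001, -1.0]]
contact_force: [-7.6, 2.7, 4.0]
width: 24.4
grasp_force: 59.2
r 187.3 wind deg 52.42 rad 0.915 z 51.9 yaw rel 52.0 F [-7.6  2.7  4. ] w 24.4 t 10.85
rad unit in tool [-1.     0.003  0.001] tang [ 0.003  1.    -0.001]
```

```bash
python3 nudge.py '[[0, 0, 1.5, 0, 15], [0, 0, 3, 0, 15], [1.5, 16, 3, -5, 15], [3, 32, 3, -10, 15], [3, 32, 3, -10, 15]]'
python3 -c "
from h import *
lev()"
```

```text
time_s: 11.35
tool_pos: [485.8, -93.4, 50.4]
eef_rot: [[0.916, 0.402, -0.002], [0.402, -0.916, -0.0], [-0.002, -0.001, -1.0]]
contact_force: [-14.3, -2.5, 22.6]
width: 24.3
grasp_force: 63.5
r 186.7 wind deg 61.89 rad 1.08 z 50.4 yaw rel 62.2 F [-14.3  -2.5  22.6] w 24.3 t 11.35
rad unit in tool [-1.    -0.01   0.002] tang [-0.01   1.    -0.001]
```

```bash
python3 nudge.py '[[-1, 6.5, -0.4, -2, 15], [-1, 13, -0.4, -4, 15], [-0.5, 19.5, -0.4, -6, 15], [0.3, 26, -0.4, -8, 15], [1.2, 32, -0.4, -10, 15], [1.2, 32, -0.4, -10, 15]]'
python3 -c "
from h import *
lev()"
```

```text
time_s: 11.95
tool_pos: [500.7, -121.7, 50.7]
eef_rot: [[0.833, 0.554, -0.0], [0.554, -0.833, 0.0], [0.0, -0.0, -1.0]]
contact_force: [-8.3, 1.2, 15.8]
width: 24.6
grasp_force: 62.7
r 186.9 wind deg 71.71 rad 1.252 z 50.7 yaw rel 72.1 F [-8.3  1.2 15.8] w 24.6 t 11.95
rad unit in tool [-1.    -0.011 -0.   ] tang [-0.011  1.    -0.   ]
```

```bash
for i in 1; do python3 nudge.py '[[0, 2.5, 0, -0.8, 15], [0, 5, 0, -1.5, 15], [0, 5, 0, -1.5, 15]]'; python3 -c "
from h import *
lev()"; python3 nudge.py '[[0, 2.5, 0, -0.8, 15], [0, 5, 0, -1.5, 15], [0, 5, 0, -1.5, 15]]'; python3 -c "
from h import *
lev()"; done
```

```text
time_s: 12.25
tool_pos: [502.8, -125.0, 50.6]
eef_rot: [[0.818, 0.575, -0.001], [0.575, -0.818, 0.001], [-0.0, -0.001, -1.0]]
contact_force: [-13.4, 4.5, 17.9]
width: 24.4
grasp_force: 63.0
r 186.9 wind deg 72.91 rad 1.273 z 50.6 yaw rel 73.6 F [-13.4   4.5  17.9] w 24.4 t 12.25
rad unit in tool [-1.    -0.016  0.   ] tang [-0.016  1.    -0.001]
time_s: 12.55
tool_pos: [505.9, -129.5, 49.6]
eef_rot: [[0.803, 0.596, -0.001], [0.596, -0.803, 0.001], [-0.0, -0.001, -1.0]]
contact_force: [-6.1, 2.3, 4.7]
width: 24.6
grasp_force: 61.4
r 187.0 wind deg 74.6 rad 1.302 z 49.6 yaw rel 75.1 F [-6.1  2.3  4.7] w 24.6 t 12.55
rad unit in tool [-1.    -0.013  0.   ] tang [-0.013  1.    -0.001]
```

```bash
python3 nudge.py '[[0, 2, 0, -0.5, 15], [0, 3.3, 0, -1, 15], [0, 3.3, 0, -1, 15]]'; python3 -c "
from h import *
lev()"
```

```text
time_s: 12.85
tool_pos: [507.7, -131.9, 49.3]
eef_rot: [[0.792, 0.61, -0.001], [0.61, -0.792, 0.001], [-0.0, -0.001, -1.0]]
contact_force: [-5.4, 3.4, 3.4]
width: 24.3
grasp_force: 61.3
r 187.0 wind deg 75.5 rad 1.318 z 49.3 yaw rel 76.1 F [-5.4  3.4  3.4] w 24.3 t 12.85
rad unit in tool [-1.    -0.015  0.   ] tang [-0.015  1.    -0.001]
```

The downward force dropped from 18 to 4 N and z sank at about 74.5°, so the rod is in the mouth. Pressing down.

```bash
python3 nudge.py '[[0, 0, 4, 0, 15], [0, 0, 8, 0, 15], [0, 0, 8, 0, 15]]'; python3 -c "
from h import *
lev()"
```

```text
time_s: 13.15
tool_pos: [507.8, -131.9, 41.1]
eef_rot: [[0.793, 0.61, -0.001], [0.61, -0.793, 0.001], [0.0, -0.001, -1.0]]
contact_force: [-5.0, 2.1, 2.8]
width: 24.3
grasp_force: 61.4
r 186.9 wind deg 75.52 rad 1.318 z 41.1 yaw rel 76.1 F [-5.   2.1  2.8] w 24.3 t 13.15
rad unit in tool [-1.    -0.014 -0.   ] tang [-0.014  1.    -0.001]
```

```bash
python3 nudge.py '[[0, 0, 4, 0, 15], [0, 0, 8, 0, 15], [0, 0, 11, 0, 15], [0, 0, 12, 0, 15], [0, 0, 12, 0, 15]]'; python3 -c "
from h import *
lev()"
```

```text
time_s: 13.65
tool_pos: [507.9, -131.7, 29.5]
eef_rot: [[0.792, 0.61, -0.0], [0.61, -0.792, 0.001], [0.0, -0.001, -1.0]]
contact_force: [-5.6, 3.5, 5.9]
width: 24.6
grasp_force: 61.6
r 186.7 wind deg 75.5 rad 1.318 z 29.5 yaw rel 76.1 F [-5.6  3.5  5.9] w 24.6 t 13.65
rad unit in tool [-1.    -0.014 -0.   ] tang [-0.014  1.    -0.001]
```

```bash
python3 nudge.py '[[0, -4, 0.3, 1.2, 15], [0.2, -8, 0.3, 2.4, 15], [0.4, -12, 0.3, 3.6, 15], [0.5, -14, 0.3, 4.2, 15], [0.5, -14, 0.3, 4.2, 15]]'; python3 -c "
from h import *
lev()"
```

```text
time_s: 14.15
tool_pos: [500.3, -120.6, 29.5]
eef_rot: [[0.835, 0.55, 0.001], [0.55, -0.835, 0.0], [0.001, 0.0, -1.0]]
contact_force: [-4.6, 3.5, 4.6]
width: 24.4
grasp_force: 61.5
r 186.6 wind deg 71.36 rad 1.245 z 29.5 yaw rel 71.9 F [-4.6  3.5  4.6] w 24.4 t 14.15
rad unit in tool [-1.    -0.013 -0.001] tang [-0.013  1.     0.   ]
```

```bash
python3 nudge.py '[[0, -2, 0, 0.6, 15], [0, -4, 0, 1.2, 15], [0.2, -6, 0, 1.8, 15], [0.2, -6, 0, 1.8, 15]]'; python3 -c "
from h import *
lev()"
```

```text
time_s: 14.55
tool_pos: [500.2, -119.5, 30.4]
eef_rot: [[0.854, 0.52, 0.007], [0.52, -0.854, -0.003], [0.004, 0.007, -1.0]]
contact_force: [9.3, -9.7, -2.0]
width: 24.3
grasp_force: 60.9
r 186.1 wind deg 71.07 rad 1.24 z 30.4 yaw rel 69.8 F [ 9.3 -9.7 -2. ] w 24.3 t 14.55
rad unit in tool [-1.     0.017 -0.004] tang [0.017 1.    0.007]
```

Turned back to the stop at about 71°. I relieve the side load and let it up 5–6 mm to meet the lip.

```bash
python3 nudge.py '[[0, 3, 0, 0, 15], [0, 3, -2, 0, 15], [0, 3, -5, 0, 15], [0, 3, -6, 0, 15], [0, 3, -6, 0, 15]]'; python3 -c "
from h import *
lev()"
```

```text
time_s: 15.05
tool_pos: [500.2, -119.6, 34.0]
eef_rot: [[0.853, 0.522, 0.004], [0.522, -0.853, -0.0], [0.003, 0.002, -1.0]]
contact_force: [15.0, -5.2, -22.2]
width: 24.0
grasp_force: 61.0
r 186.2 wind deg 71.1 rad 1.241 z 34.0 yaw rel 70.0 F [ 15.   -5.2 -22.2] w 24.0 t 15.05
rad unit in tool [-1.     0.015 -0.003] tang [0.015 1.    0.002]
```

The lip holds the lever against a 22 N upward pull at about 17 mm down. I release and back off.

```bash
python3 nudge.py '[[0, 0, 1, 0, 15], [0, 0, 1, 0, 40], [0, 0, 1, 0, 55], [0, 0, 1, 0, 55], [0, 0, 1, 0, 55], [0, 0, -40, 0, 55], [0, 0, -90, 0, 55], [0, 0, -140, 0, 55], [0, 0, -190, 0, 55], [0, 0, -190, 0, 55], [0, 0, -190, 0, 55]]'
python3 - <<'E'
from h import *
st=ctrl.read_state();print(st["tool_pos"],st["contact_force"])
s=save('wrist','pics/w6.png');P=pts(s);z=P[...,2]
m=(z>75)&(z<100)&(np.hypot(P[...,0]-502,P[...,1]+120)<35);q=P[m]
if len(q): print(len(q),np.median(q,0),q.max(0))
t=save('side','pics/s6.png');P=pts(t);z=P[...,2];m=(z>36)&(z<46)&(np.hypot(P[...,0]-451,P[...,1]-350)<30);print(m.sum(),P[m].mean(0))
cv2.imwrite('pics/c6.png',np.hstack([cv2.resize(s['frame'][:,:,::-1],(400,300)),cv2.resize(t['frame'][130:250,170:330,::-1],(400,300))]))
E
```

```text
time_s: 16.15
tool_pos: [498.9, -119.1, 226.4]
eef_rot: [[0.853, 0.523, 0.003], [0.523, -0.853, -0.001], [0.002, 0.002, -1.0]]
contact_force: [0.8, -0.9, -0.6]
width: 55.3
grasp_force: 0.0
[ 498.93603488 -119.10882059  226.4212715 ] [ 0.75411819 -0.93546016 -0.55422075]
557 [ 498.21601098 -120.58116148   87.42606199] [ 509.89473311 -108.61319019   89.46136355]
152 [449.47784888 349.6410316   42.27545699]
```

View pics/c6.png

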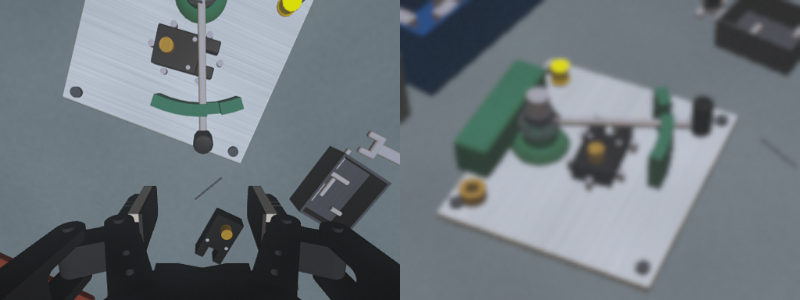

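The views show the lever lying in the rail notch with its knob at (203,143) and the top at z 87, 17 mm down. The housing is in its nest, the cap is in the dish, and the arm is clear.

```bash
python3 -c "
from rig import ctrl
print(ctrl.hand_in())"
```

```text
the job is handed in; nothing more can be done
None
```

I handed the job in at about 16 s: the cap is upright in the holder, the lever is locked about 17 mm down under the lip, the housing is in its nest and the arm is clear; the hand-in returned no verdict.

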